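# Hook the green tool-rest bracket into the slotted upright and press it home

## Robot

A 6-joint arm with a two-finger parallel gripper is mounted at the origin on the work surface. World frame = base frame: x ahead of the robot, y to its left, z up, the work surface at z = 0. Lengths are in m, angles in rad, forces in N, time in s.
With the tool pointing down it reaches from about 0.35 to 0.875 m from the base axis. Payload 4.2 kg.
Tool frame: the origin (TCP) lies midway between the tips of the shut fingers; the grasp point (between the pads) lies 19 mm behind it; z points along the fingers, y is the direction in which the jaws open and shut (so a half turn about z gives the same grasp; the last joint's range is limited). The gripper opens to 85 mm and grips with 20 to 120 N. Pads are 22 mm wide; open, the fingers measure 114 mm over their backs; the gripper's body (76 mm by 85 mm) begins 54 mm behind the grasp point. The pads swing forward as they close: fully open they stand 13 mm farther back than shut.
Start: joints at [-0.917, 0.385, 0.008, 0, -1.194, -0.259], TCP at [0.24, -0.577, 0.231] pointing down, gripper open.
Joint ranges: [-3.14, 3.14], [-1.21, 2.06], [-1.07, 1.41], [-3.16, 2.05], [-2.99, -0.16], [-3.1, 3.1]. Speed limits (rad/s): [2.79, 2.79, 3.14, 3.14, 3.14, 3.14].

## Interface

Orientations are given as a unit quaternion [w, x, y, z].
In Python, from rig import env, get_image gives the robot as it stands. The module is installed in compiled form; this text tells all that it offers. Calls block until the motion is done:
- env.movep(position, orientation): joint-space move of the TCP to a pose.
- env.move_straight(position, frame=None, velocity=0.15, guard=None): straight line of the TCP; frame=None keeps the orientation; velocity is the mean speed in m/s. With guard (N) it stops when the force on the tool has changed by that much, and returns True; else False.
- env.move_joints(angles): joint-space move.
- env.set_gripper(opening, grasp_force=None): finger opening in m; grasp_force is the grip in N (None keeps the last); returns when the fingers have stopped.
- env.dwell(seconds).
- env.solve_ik(position, orientation): joint angles nearest the present ones, or None.
- env.get_obs(): the state.
- get_image(name): name is "scene" or "side" or "wrist"; returns a dict with "color" (420x560x3 uint8, blue, green, red), "fx", "fy", "cx", "cy" (pixels), "extrinsics" (4x4, takes a point from world to camera coordinates); the wrist camera has in their place "mount" (4x4, takes a point from camera to tool coordinates, whose origin is the TCP and whose axes are the flange's). Camera axes: x right, y down, z forward; pixel columns grow to the right and rows downward; lengths in m; the calibration is good to about 2 mm. A picture is of the moment at which its call begins: read the wrist's pose just before it. There is no depth.
A pose or a line that the arm cannot do raises env.MotionError and nothing moves.
- env.sign_off(): hands the job in, once; it reports no verdict.
The state is a dict: "clock": time; "joints": joint angles; "qd": joint speeds; "joint_torque": joint torques, N m; "tcp_pos": TCP position; "eef_rot": TCP orientation; "contact_force": force on the tool from outside, world axes, zero at the start; "torque": the same for the moment, N m; "grip_width": finger opening in m.
Only numpy, scipy, OpenCV 4.12 (cv2) and the standard library are available. Lean on these libraries where they do the work, as an engineer would, in place of code of your own. Each camera call takes 0.05 s, during which the arm holds its last target. There are 200 camera calls.

## Task

Take the green bracket, the one with a hook at its back, put its hook through the slot of the grey upright from the front and lower it over the slot's bottom edge. Then press the bracket straight down until it is fully home and both orange catches have snapped in over its foot plate, and let go.

Things in the scene. Friction and masses are not known exactly. Their poses are not given: they have to be found in the camera images.
- hook_bracket: Green steel bracket, 0.35 kg, standing on the desk the way it is mounted. Origin: underside, below the middle of its grip tab; x to its back (hook end), y left, z up. Foot plate x -60..50, 50 wide, 6 thick. Web along its middle 12 thick (y); its grip tab is x -30..30, z 45..90 mm: pinch it across y from above. Flat back face at x = 50. The red bracket has no hook and is not wanted.
- hook (a point): Middle of the green bracket's tongue at the back face: bracket x 50, y 0, z 56; same axes as the bracket. The tongue (24 wide, z 50..62) runs back from here; from it a lip hangs down, slanting away: gap from back face to lip 10 mm at the top, about 25 mm at the lip's lower end (bracket z 20). The lip reaches back to bracket x 81.
- upright: Grey steel upright bolted to the desk, 184 tall, 100 wide. Origin: on the desk below the middle of its front face (x = 0, facing the robot); x to the back, y left, z up. A window-like slot goes through it: y -28..28, z 110..172 mm; the panel below the slot is 8 thick (x 0..8). In front, side arms (y +-45..50, x -72..3, z 66..92) carry two orange catches.
- home (a point): Where the bracket's origin is when home, with the same axes as the bracket then: upright x -50, y 0, z 60 (back face on the panel, tongue on the slot's bottom edge, lip behind the panel). Carry the bracket in level from the front, 32 to 48 mm above home, so that the lip clears the slot's bottom edge and the tongue its top bar; then lower it.
- left_catch (a joint): Orange sprung catch on the upright's left (+y) arm; slides outward, 0 = closed (unpressed) to 0.010 m. Sloping plate at upright x -67..-37; its inner edge stands 3.5 mm over the foot plate's edge and 2 mm above it when home. The bracket meets both catches 13 to 17 mm above home and needs some 5 to 15 N of downward push at the grip tab to snap past them.
- right_catch (a joint): The same catch mirrored on the right (-y) arm: slides outward along -y, 0 = closed, up to 0.010 m.
Things that resemble listed ones, but are neither listed nor needed, are in the scene too. There is more than one size of the hook_bracket; the job needs the middle-sized.

How it is judged:
On the way:
1. the bracket's hook is in the slot, above home (x of hook_bracket in the frame of upright between -0.068 and -0.04 m and y of hook_bracket in the frame of upright between -0.018 and 0.018 m and z of hook_bracket in the frame of upright between 0.066 and 0.115 m), for 0.05 s.
At the end, for the whole second after the job is handed in: The green bracket is locked in the upright: its origin within 10 mm (x), 15 mm (y) and 5 mm above or 10 mm below (z) of home, tilted less than 10 degrees and turned less than 12 degrees, both catches closed to within 2 mm, bracket at rest and released (x of hook_bracket in the frame of upright between -0.06 and -0.04 m and y of hook_bracket in the frame of upright between -0.015 and 0.015 m and z of hook_bracket in the frame of upright between 0.05 and 0.065 m and angle between hook_bracket's own z axis and vertical below 0.175 rad and angle between the x axis of hook_bracket and the x axis of upright, either way round below 0.22 rad and value of joint each of left_catch, right_catch below 0.002 m and linear speed of hook_bracket below 0.02 m/s); the robot touches nothing.
It also fails if it takes over 51 s, if anything falls off the work surface, if the arm or the gripper's body presses on something with over 40 N, if the wrist force passes 120 N, or if a joint passes its speed limit or range.

## Working session

There is one attempt and no reset: what is moved stays moved. The work goes in short steps, each a Python script; the robot and the scene stay as the last script left them, time stands still between calls to the robot, and variables do not carry over. Pictures are saved under pics/ and viewed, about 8 in all and at most 12, crops included, and the job is handed in when it is done.

```bash
mkdir -p pics; python3 - <<'E'
from rig import env,get_image
import cv2,json,numpy as np
cal={}
for n in("scene","side"):
    d=get_image(n);cv2.imwrite(f"pics/{n}0.png",d["color"])
    cal[n]={k:np.array(d[k]).tolist() for k in("fx","fy","cx","cy","extrinsics")}
    E=np.array(d["extrinsics"]);print(n,d["fx"],d["cx"],d["cy"],"cam at",(-E[:3,:3].T@E[:3,3]).round(3),"fwd",E[2,:3].round(2))
json.dump(cal,open("cal.json","w"))
o=env.get_obs();print(o)
a=cv2.imread("pics/scene0.png");
E
```

```text
scene 521.8691607027552 278.311926570731 210.53565024812326 cam at [1.141 0.05  0.837] fwd [-0.63 -0.1  -0.77]
side 454.75714890981874 278.2282152982838 212.12544577678005 cam at [ 0.381 -0.743  0.45 ] fwd [ 0.15  0.86 -0.49]
{'clock': 0.1, 'joints': array([-9.17386144e-01,  3.85495157e-01,  6.75453658e-03, -4.64789123e-04,
       -1.19399718e+00, -2.58620110e-01]), 'qd': array([-2.87146163e-04, -1.26353851e-03,  2.33809528e-03,  3.99065629e-03,
       -1.88897433e-05, -1.91715108e-03]), 'joint_torque': array([-4.44693005e-04, -3.93321419e+01,  1.88928187e+01,  4.19797406e+00,
       -2.61732894e-03, -3.68970859e-06]), 'tcp_pos': array([ 0.24021522, -0.57642251,  0.23031408]), 'eef_rot': array([-2.33551496e-04, -1.96031470e-01,  9.80597101e-01,  9.66665290e-04]), 'contact_force': array([-0.03658395, -0.36378706, -0.37789148]), 'torque': array([-0.0156442 ,  0.01105392, -0.01211031]), 'grip_width': 0.08559030486974514}
```

View pics/scene0.png

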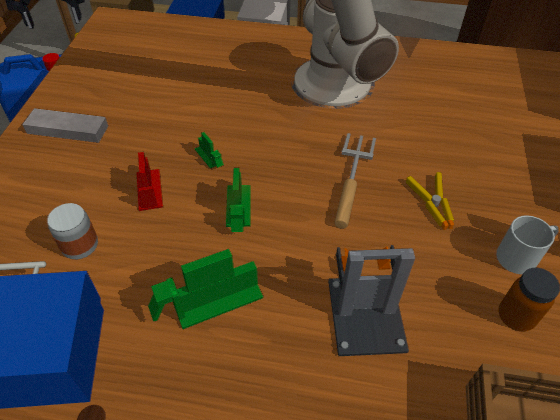

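View pics/side0.png

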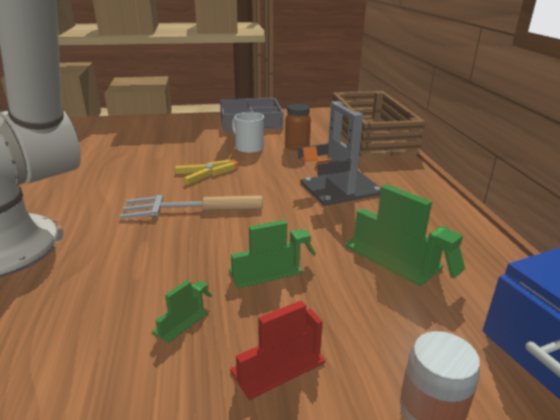

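Green brackets in the scene view: small at (209,152), medium at (238,200), large at (208,288). The medium one is the wanted part; in the side view it is at (268,255). The upright is at (368,300) in scene and (342,150) in side. I'll enlarge both to measure them.

```bash
python3 - <<'E'
import cv2,numpy as np
s=cv2.imread("pics/scene0.png");t=cv2.imread("pics/side0.png")
def c(a,x,y,w,h,f): 
    r=cv2.resize(a[y:y+h,x:x+w],None,fx=f,fy=f,interpolation=cv2.INTER_CUBIC)
    for i in range(0,w,10): cv2.line(r,(int(i*f),0),(int(i*f),4 if (x+i)%50 else 12),(255,255,255),1)
    for i in range(0,h,10): cv2.line(r,(0,int(i*f)),(4 if (y+i)%50 else 12,int(i*f)),(255,255,255),1)
    return r
cv2.imwrite("pics/c1.png",np.hstack([c(s,200,160,66,80,6),c(t,220,210,100,80,4)]))  # scene 6x origin 200,160 ; side 4x
cv2.imwrite("pics/c1.png",np.hstack([c(s,210,160,50,80,7),cv2.copyMakeBorder(c(t,220,215,110,75,4),0,260,0,0,cv2.BORDER_CONSTANT)]))
cv2.imwrite("pics/c2.png",np.hstack([c(s,320,235,100,125,4),c(t,290,95,100,125,4)]))
E
```

```text
Traceback (most recent call last):
ValueError: all the input array dimensions except for the concatenation axis must match exactly, but along dimension 0, the array at index 0 has size 480 and the array at index 1 has size 320
```

```bash
python3 - <<'E'
import cv2,numpy as np
s=cv2.imread("pics/scene0.png");t=cv2.imread("pics/side0.png")
def c(a,x,y,w,h,f): 
    r=cv2.resize(a[y:y+h,x:x+w],None,fx=f,fy=f,interpolation=cv2.INTER_CUBIC)
    for i in range(0,w,10): cv2.line(r,(int(i*f),0),(int(i*f),4 if (x+i)%50 else 12),(255,255,255),1)
    for i in range(0,h,10): cv2.line(r,(0,int(i*f)),(4 if (y+i)%50 else 12,int(i*f)),(255,255,255),1)
    return r
cv2.imwrite("pics/c1.png",np.hstack([c(s,210,160,50,80,7),cv2.copyMakeBorder(c(t,220,215,110,75,4),0,260,0,0,cv2.BORDER_CONSTANT)]))
cv2.imwrite("pics/c2.png",np.hstack([c(s,320,235,100,125,4),c(t,290,95,100,125,4)]))
E
```

```text
(no output)
```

View pics/c1.png

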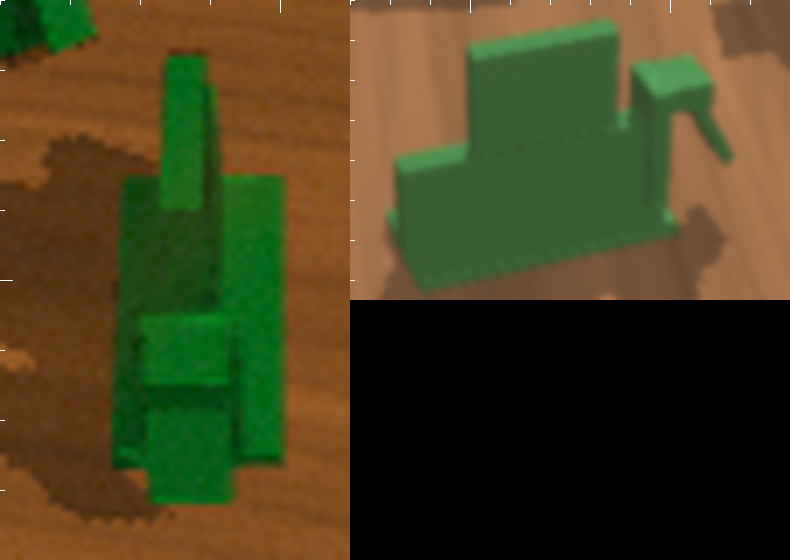

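View pics/c2.png

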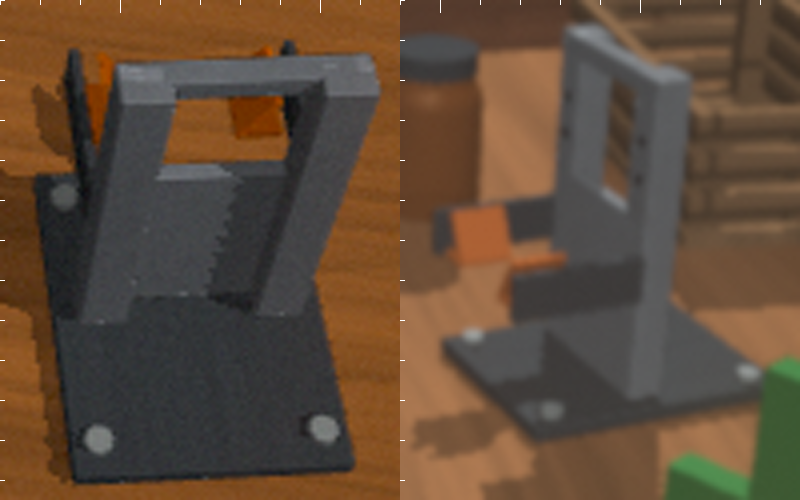

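The crops confirm the medium bracket has the tongue and lip pointing to the camera (+x world). The upright's slot and catches face the robot. Next I fit both poses from the pixel points I read off.

```bash
cat > fit.py <<'E'
import json,numpy as np
from scipy.optimize import least_squares
cal=json.load(open("cal.json"))
def proj(n,P):
    c=cal[n];E=np.array(c["extrinsics"]);q=(E[:3,:3]@P.T).T+E[:3,3]
    return np.c_[c["fx"]*q[:,0]/q[:,2]+c["cx"],c["fy"]*q[:,1]/q[:,2]+c["cy"]]
def place(p,M):
    c,s=np.cos(p[2]),np.sin(p[2]);return M@np.array([[c,-s,0],[s,c,0],[0,0,1]]).T+[p[0],p[1],p[3] if len(p)>3 else 0]
def fit(obs,x0):
    A={n:(np.array([o[0] for o in L],float)/1000,np.array([o[1] for o in L],float)) for n,L in obs.items()}
    f=lambda p:np.concatenate([(proj(n,place(p,M))-U).ravel() for n,(M,U) in A.items()])
    for init in(x0,x0+[0.]):
        r=least_squares(f,init,loss="soft_l1",x_scale=.1);print(r.x.round(4),"rms px",np.sqrt((f(r.x)**2).mean()).round(2))
    print(f(r.x).reshape(-1,2).round(1).tolist())
E
python3 - <<'E'
from fit import *
S=lambda u,v:(210+u/7,160+v/7);T=lambda u,v:(220+(u-350)/4,215+v/4)
fit({"scene":[((-30,-6,90),S(165,55)),((-30,6,90),S(207,55)),((30,-6,90),S(160,210)),((30,6,90),S(202,210)),((-60,25,6),S(285,177)),((-60,-25,6),S(122,177)),((50,25,0),S(285,466)),((50,-25,0),S(112,468)),((50,-12,62),S(143,315)),((50,12,62),S(230,315))],
"side":[((-30,-6,90),T(470,58)),((30,-6,90),T(618,36)),((-30,6,90),T(468,45)),((30,6,90),T(612,20)),((-60,-25,0),T(423,290)),((50,-25,0),T(678,232))]},[.5,-.15,0.])
S=lambda u,v:(320+u/4,235+v/4);T=lambda u,v:(290+(u-400)/4,95+v/4)
fit({"scene":[((0,-50,184),S(118,65)),((0,50,184),S(372,55)),((8,-28,110),S(155,180)),((8,28,110),S(240,180)),((-72,-47.5,92),S(75,48)),((-72,47.5,92),S(290,42))],
"side":[((0,50,184),T(567,30)),((0,-50,184),T(655,78)),((0,28,110),T(603,188)),((0,-28,110),T(628,210)),((0,28,172),T(607,66)),((0,-28,172),T(635,88)),((-72,-50,66),T(512,322)),((-72,-50,92),T(512,277)),]},[.7,.1,0.])
E
```

```text
[ 0.4655 -0.146   0.2076] rms px 1.09
[ 0.4653 -0.146   0.2068 -0.0006] rms px 1.08
[[-0.4, 0.3], [-0.4, 0.2], [-0.3, 0.6], [-0.0, 0.4], [-0.5, -0.1], [-0.5, 0.4], [-0.3, 0.6], [-0.3, 0.9], [-0.3, 3.0], [-0.3, 2.7], [-0.1, -0.5], [-0.3, -1.9], [-2.0, -1.1], [-1.6, -1.6], [-1.8, 0.4], [-0.7, -0.0]]
[0.6574 0.1285 0.2003] rms px 2.96
[ 6.573e-01  1.287e-01  2.014e-01 -4.000e-04] rms px 2.97
[[-2.1, -0.1], [-0.6, 1.0], [-2.2, 1.1], [10.7, 0.3], [-0.3, 0.8], [-0.2, 1.1], [-0.6, -1.4], [0.7, 0.3], [-7.3, -4.1], [-1.2, -0.6], [-6.2, -1.9], [-0.3, 0.5], [-0.7, 0.1], [0.0, -0.6]]
```

Both fits agree within about 1 px, apart from three upright points that a post hid, and the fitted height offset is about 0. Grasping now, then carrying to the pre-insert pose.

```bash
cat > h.py <<'E'
import numpy as np
from rig import env,get_image
B=(.4655,-.146,.207);U=(.6573,.1286,.201)
GX=0.0;GZ=.053   # TCP in bracket frame
def q(psi): return [0,np.cos((psi+np.pi)/2),np.sin((psi+np.pi)/2),0]
def inU(x,y,z,F=U):
    c,s=np.cos(F[2]),np.sin(F[2]);return [F[0]+c*x-s*y,F[1]+s*x+c*y,z]
def rep(t):
    o=env.get_obs();print(t,"clk",round(o["clock"],2),"tcp",o["tcp_pos"].round(4),"F",o["contact_force"].round(1),"w",round(o["grip_width"],4))
def loc():
    p=env.get_obs()["tcp_pos"];c,s=np.cos(U[2]),np.sin(U[2]);d=p[:2]-U[:2]
    print("bracket est in upright mm",(1000*np.array([c*d[0]+s*d[1],-s*d[0]+c*d[1],p[2]-GZ])).round(1))
E
python3 - <<'E'
from h import *
import cv2
env.movep([B[0],B[1],.17],q(B[2]));print(env.get_obs()["joints"].round(2))
env.move_straight([B[0],B[1],GZ],guard=15);rep("down")
env.set_gripper(0.0,80);rep("grip")
env.move_straight([B[0],B[1],GZ+.12]);rep("lift")
env.movep(inU(-.115,0,.10+GZ+.02),q(U[2]));rep("carry")
env.move_straight(inU(-.115,0,.10+GZ));rep("pre");loc()
a=get_image("scene")["color"];b=get_image("side")["color"]
cv2.imwrite("pics/pre.png",np.hstack([cv2.resize(a[180:360,280:430],(400,480)),cv2.resize(b[60:240,230:380],(400,480))]))
E
```

```text
[ 0.03  0.21 -0.41  0.   -0.95 -1.39]
down clk 2.82 tcp [ 0.4662 -0.1462  0.0536] F [ 0.8 -0.2  0.1] w 0.0854
grip clk 3.48 tcp [ 0.4656 -0.146   0.0531] F [ 0.  -0.9 -0.6] w 0.0108
lift clk 4.43 tcp [ 0.4644 -0.1458  0.1717] F [-1.2  0.1 -3.8] w 0.0111
carry clk 5.47 tcp [0.544  0.1046 0.1725] F [-0.1 -0.9 -4.4] w 0.0112
pre clk 5.75 tcp [0.5438 0.1038 0.1524] F [ 1.2  0.2 -2.6] w 0.0113
bracket est in upright mm [-116.2   -1.6   99.4]
```

View pics/pre.png

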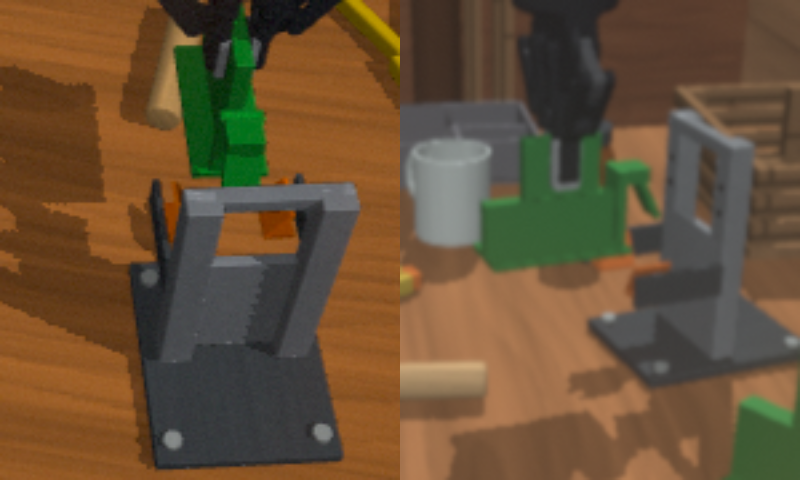

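The bracket hangs level, centred in the pads, with its hook facing the slot (scene crop about (245,140), side crop (640,180)). Inserting under guard until the back face touches the panel.

```bash
python3 - <<'E'
from h import *
import cv2
print(env.move_straight(inU(-.065,0,.10+GZ),velocity=.06,guard=12));rep("a");loc()
print(env.move_straight(inU(-.042,0,.10+GZ),velocity=.02,guard=6));rep("touch");loc()
a=get_image("scene")["color"];b=get_image("side")["color"]
cv2.imwrite("pics/ins.png",np.hstack([cv2.resize(a[180:360,280:430],(400,480)),cv2.resize(b[60:240,230:380],(400,480))]))
E
```

```text
False
a clk 6.83 tcp [0.5932 0.1155 0.1529] F [ 0.2 -0.4 -3.7] w 0.0112
bracket est in upright mm [-65.4  -0.   99.9]
True
touch clk 7.62 tcp [0.6061 0.1179 0.1508] F [-0.1  0.2 -3.9] w 0.0114
bracket est in upright mm [-52.3  -0.3  97.8]
```

View pics/ins.png

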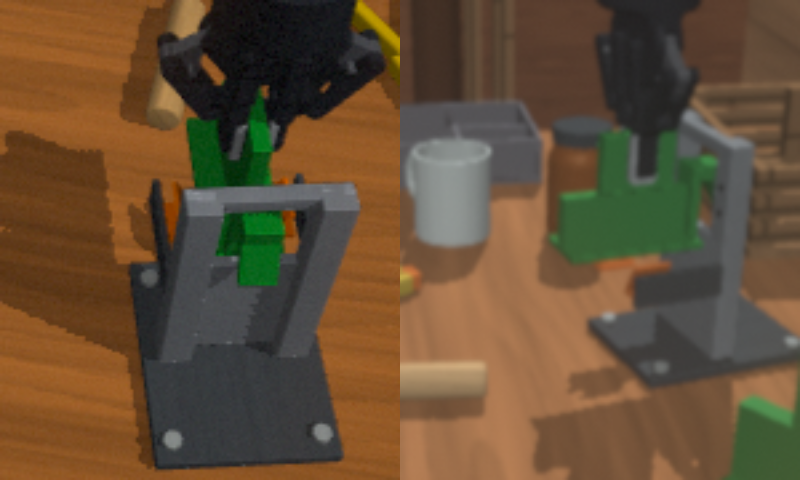

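The hook is through the slot and near its centre, with panel contact at estimated x = -52 mm (about 2 mm off the nominal -50). I'll back off 1 mm and lower to just above the catches.

```bash
python3 - <<'E'
from h import *
env.move_straight(inU(-.053,0,.097+GZ),velocity=.02);rep("off")
print(env.move_straight(inU(-.053,0,.079+GZ),velocity=.03,guard=12));rep("low");loc()
for z in (.070,.064,.060,.056):
    g=env.move_straight(inU(-.0525,0,z+GZ),velocity=.02,guard=30);rep(f"{z} {g}");loc()
    if g: break
E
```

```text
off clk 7.97 tcp [0.6053 0.118  0.1497] F [-0.2  0.7 -4.2] w 0.0112
False
low clk 8.72 tcp [0.6055 0.118  0.132 ] F [-0.   0.1 -3.8] w 0.0115
bracket est in upright mm [-52.8  -0.   79. ]
0.07 False clk 9.32 tcp [0.6071 0.1182 0.1251] F [-2.2 -1.9  4.8] w 0.0113
bracket est in upright mm [-51.3  -0.2  72.1]
0.064 False clk 9.78 tcp [0.6064 0.1183 0.1171] F [ 0.8 -0.7 -0.2] w 0.0111
bracket est in upright mm [-51.9   0.   64.1]
0.06 False clk 10.12 tcp [0.6059 0.1181 0.113 ] F [-0.5  0.2  0.9] w 0.0111
bracket est in upright mm [-52.5  -0.   60. ]
0.056 False clk 10.47 tcp [0.6058 0.1178 0.1122] F [-6.6 -1.6 15.1] w 0.011
bracket est in upright mm [-52.6  -0.3  59.2]
```

It bottomed out at about 59 mm with 15–19 N. I'll press once more to be sure, release, retreat and look.

```bash
python3 - <<'E'
from h import *
import cv2
print(env.move_straight(inU(-.0525,0,.052+GZ),velocity=.02,guard=25));rep("press");loc()
env.move_straight(inU(-.0525,0,.060+GZ),velocity=.02);rep("relax")
env.set_gripper(.045);rep("open")
env.move_straight(inU(-.0525,0,.19+GZ),velocity=.1)
env.move_straight(inU(-.20,0,.22+GZ));rep("clear")
a=get_image("scene")["color"];b=get_image("side")["color"]
cv2.imwrite("pics/s1.png",a);cv2.imwrite("pics/d1.png",b)
cv2.imwrite("pics/end.png",np.hstack([cv2.resize(a[225:365,315:425],(400,509),interpolation=2),cv2.resize(b[90:217,285:385],(400,509),interpolation=2)]))
E
```

```text
True
press clk 10.72 tcp [0.6058 0.1176 0.1123] F [-2.1 -0.1  5.2] w 0.0112
bracket est in upright mm [-52.6  -0.5  59.3]
relax clk 10.97 tcp [0.6055 0.1183 0.1126] F [-1.2  1.1  0.5] w 0.0114
open clk 11.4 tcp [0.6059 0.118  0.113 ] F [0.4 0.3 0. ] w 0.0451
clear clk 14.0 tcp [0.4618 0.0889 0.2727] F [0.3 0.2 0.5] w 0.0448
```

View pics/end.png

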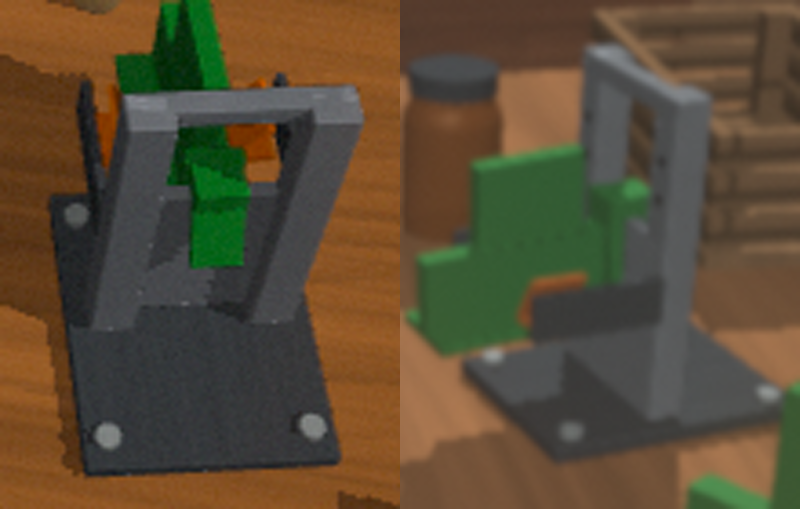

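The bracket hangs in the upright with its lip behind the panel, and a catch shows over the foot plate edge (side crop (550,285)). I'll check both catches from above with the wrist camera and fit the final pose.

```bash
python3 - <<'E'
from h import *
from fit import fit
import cv2
env.movep(inU(-.09,0,.33),q(U[2]));rep("up")
env.dwell(.3)
o=env.get_obs();d=get_image("wrist");cv2.imwrite("pics/w.png",d["color"])
S=lambda u,v:(315+u*.275,225+v*140/509);T=lambda u,v:(285+(u-400)*.25,90+v*.2495)
fit({"scene":[((50,-12,62),S(190,150)),((50,12,62),S(245,150))],
"side":[((-30,-6,90),T(475,172)),((30,-6,90),T(585,150)),((-60,-6,45),T(422,258)),((-60,-25,0),T(445,355))]},[.6,.12,.2])
print("home",inU(-.05,0,.06))
E
```

```text
up clk 14.66 tcp [0.5694 0.1106 0.3287] F [ 0.1 -0.1  0. ] w 0.0448
[ 0.6082  0.1759 -1.3711] rms px 10.15
[0.5996 0.1119 0.3502 0.0595] rms px 1.11
[[0.3, 2.0], [-0.8, -0.2], [0.7, -1.9], [-1.7, -1.0], [0.3, 0.6], [-1.2, 0.5]]
home [np.float64(0.6083066290744845), np.float64(0.11861753510625495), 0.06]
```

View pics/w.png

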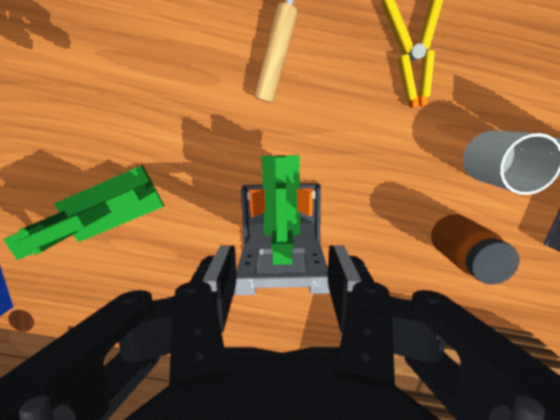

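```bash
python3 -c "
import cv2;a=cv2.imread('pics/w.png')[145:297,225:340];cv2.imwrite('pics/w2.png',cv2.resize(a,None,fx=3.9,fy=3.9,interpolation=2))"
```

```text
(no output)
```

View pics/w2.png

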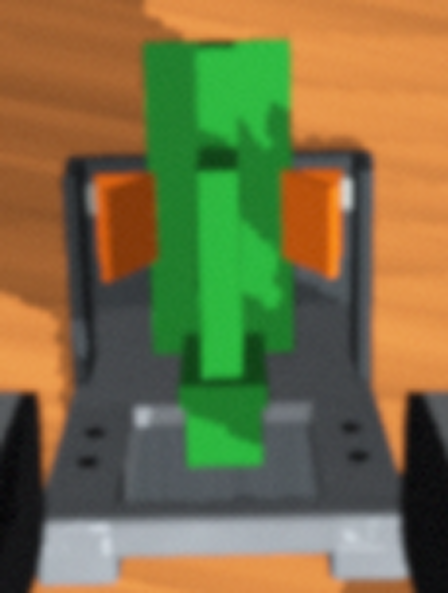

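Both catches lap about 9 px (roughly 3 mm) over the foot plate, on the left 157 vs 148 and on the right 282 vs 291. The bracket is centred and square to the upright, so I'm handing in.

```bash
python3 -c "
from h import *
env.sign_off();rep('done')"
```

```text
the job is handed in; nothing more can be done
the job is handed in; nothing more can be done
```

The middle-sized green bracket is hooked in the upright's slot and pressed home, with both catches over its foot plate. I released it and handed the job in at about 15 s. Sign-off gives no verdict.

**How it went:** I picked the bracket up by its grip tab and carried it in level, about 40 mm above home. I touched its back face to the panel, then lowered and pressed it straight down. It met the catches with a reaction of about 9 N and came to a solid stop.

**Checks that agreed:**
- **Height:** the arm's position put the bracket at 59.3 mm and the final image fit at 59.5 mm, against 60 mm for home.
- **Sideways position:** the arm's position read within 1 mm of centre before release.
- **Catches:** in the wrist view both overlap the foot plate by about 3 mm (3.5 mm when fully closed). The bracket looks centred and square to the upright.
- **Release:** the gripper was open and well clear, with the tool force near zero.

**Checks that disagreed:**
- **Front-to-back:** the arm's position read x = -52.6 mm against -50 mm. That offset matches where the back face touched the panel, so I put it down to a pose error of about 2 mm.
- **Turn:** the rough final fit, from only six points, gave a turn about 0.15 rad off the upright. It also put the origin about 11 mm from home. The wrist view contradicts this, so I trusted the wrist view.

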